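Set the backlight of the vial viewer

TASK

Stand the red-capped vial upright in the round well of the vial viewer and let go of it, then roll the viewer's brightness wheel with a fingertip until the red pointer stands level with the green tab. The wheel is spring-mounted and delicate: press it only as firmly as it needs to turn, and let the vial down gently. Leave the white-capped vial, the beaker and the timer where they are.

Things in the scene. Friction and masses are not known exactly. Their poses are not given: they have to be found in the camera images.
- viewer: Fixed grey box with a white top panel (deck), 130 mm along its x, 190 mm along y, deck 46 mm above the bench. Origin: centre of its underside; x to its back, y to its left, z up. At the left a black well block 40 x 40 x 22 mm, a white screen 56 mm tall 48 mm behind the well's axis; at the right the thumbwheel. The deck and wheel must never bear more than 10 N from the robot.
- slot (a point): Centre of the wheel's slot (42 mm along the viewer's x, 13 mm wide) at deck height, straight above the wheel's axle. The black wheel is 44 mm across, 10 mm wide, axle along the viewer's y. Its crown stands 4.5 to 11.5 mm above the deck, differing from unit to unit: feel for it. It yields downward on a spring, about 1 N and then 4 N per mm, to a stop after 4 mm.
- pointer (a point): Top of the red pointer blade, 2 mm wide, in a groove along the viewer's x, 46 mm to the left of the wheel. When the wheel's crown is drawn to the viewer's +x (back) the pointer moves to +x, 12 mm per radian (0.545 mm per mm of rim travel), 60 mm in all. How high it stands in the groove (2 mm below to 8 mm above the deck) tells nothing. It is no handle: touching it does nothing.
- dial_wheel (a joint): Angle of the wheel, 0 to 5 rad; it grows as the crown moves to the viewer's +x. It is turned by the friction of a fingertip pressed on the crown and drawn along the viewer's x, in several strokes if needed. About 1.4 N along the rim turns it; it stays where it is left.
- green_tab: Green setting tab fixed on the deck at the left edge of the groove, 5 mm along x, 14 mm along y, 3 mm tall; origin: centre of its underside; axes as the viewer's. The pointer belongs within its 5 mm width.
- yellow_tab: Yellow tab of the same form at the other end of the groove; not to be used this time. Green and yellow may change places.
- well_mouth (a point): Centre of the mouth of the well, 68 mm above the bench: a round upright hole of 20 mm diameter with a 3 mm chamfer, 22 mm deep (its floor is level with the deck).
- vial_seat (a point): Where the middle of the red vial is when it stands in the well: on the well's axis, 29.5 mm above the well's floor.
- red_vial_mid (a point): Middle (half-way up) of the red-capped vial, 16 mm across and 59 mm tall, clear glass with a 12 mm tall cap, standing free on the bench; 14 g.
- red_vial: The same vial; origin: centre of its underside, z along its axis.
- white_vial: White-capped vial of the same size, standing on the bench; bystander. Origin: centre of its underside.
- beaker: Small glass beaker, 49 mm across, 59 mm tall, standing on the bench; bystander. Origin: centre of its underside.
- timer: White countdown timer, 26 x 66 x 60 mm, standing on the bench; bystander. Origin: centre of its underside.
Mind the look-alikes: they are no part of the job. What is shaped like the viewer but orange is not meant.

How it is judged:
By the outcome, as a careful person would: the job done as asked, in the order asked, and still so for the second after the job is handed in, with the robot touching nothing.
It also fails if it takes over 67 s, if anything falls off the work surface, if the arm or the gripper's body presses on something with over 40 N, if the wrist force passes 120 N, or if a joint passes its speed limit or range.

ROBOT

A 6-joint arm with a two-finger parallel gripper is mounted at the origin on a cart in front of the work surface, level with it; the furniture and walls round the work are solid. World frame = base frame: x ahead of the robot, y to its left, z up, the work surface at z = 0. Lengths are in m, angles in rad, forces in N, time in s.
With the tool pointing down it reaches from about 0.3 to 1 m from the base axis. Payload 5.1 kg.
Tool frame: the origin (TCP) lies at the very end of the fingers, on their centre line; the grasp point (between the pads) lies 19 mm behind it; z points along the fingers, y is the line along which they close (so a half turn about z gives the same grasp; the last joint's range is limited). The gripper opens to 95 mm and grips with 3 to 60 N. Pads are 20 mm wide; open, the fingers measure 119 mm over their backs; the gripper's body (75 mm by 180 mm) begins 59 mm behind the grasp point.
Start: joints at [-1.248, 0.124, 1.65, -0, 1.367, -0.083], TCP at [0.257, -0.597, 0.215] pointing down, gripper open.
Joint ranges: [-2.61, 2.61], [-1.02, 2.33], [0.03, 2.71], [-1.35, 4.49], [0.32, 2.68], [-2.91, 2.91]. Speed limits (rad/s): [2.57, 2.57, 3.14, 3.14, 3.14, 3.14].

INTERFACE

Orientations are given as a 3x3 rotation matrix whose columns are the frame's x, y, z axes.
In Python, from workcell import read_state, grab_frame, camera_info, hand_in gives the robot as it stands. The module is installed in compiled form; this text tells all that it offers.
- The arm moves only by the tool step_arm, never from a script. Its argument "moves" is a list that holds one entry, the list of rows, each a list of 7 numbers: the shift along the tool's x, y, z as a fraction of full scale, then the turn, a rotation vector about the tool's x, y, z as a fraction of full scale, then the opening, from 0 (shut) to 1 (fully open). A call has 1 to 20 rows; each row shifts and turns the commanded pose from where the row before left it, along the tool's axes as they then stand; what a row does not reach is not made up. Full scale, the value 1, is 0.025 m for a shift and 4 degrees for a turn. A row lasts 1/8 s, in which the tool goes at most 62.5 mm and 10.7 degrees, less where a joint would pass 70% of its speed; a pose out of reach is approached as far as the arm can. A call with a number of a shift or a turn outside -1 to 1 is refused whole. A call with a gripper value outside its range is refused whole. The fingers move at their own pace and stop on an object; the grip force is fixed at half the most. Time passes only in rows, so rows that do not move let the fingers close. It gives the time, the measured TCP pose, the force, the opening and the grip force at its end, in the units of the state.
- read_state(): the state, without advancing time (a new reading comes with each control period).
- grab_frame(name): name is "scene" or "side" or "wrist"; returns the picture (384x512x3 uint8, red, green, blue); there is no depth.
- camera_info(name): a dict with "K" (3x3 intrinsics, pixels), "D" ([k1, k2, p1, p2, k3] as OpenCV has them; the pictures are not rectified), "rvec" (rotation vector, rad) and "tvec" (3), from world to camera coordinates, as OpenCV has them; the wrist camera has in their place "tool_from_camera" (4x4, takes a point from camera to tool coordinates, whose origin is the TCP and whose axes are the flange's). Camera axes: x right, y down, z forward; pixel columns grow to the right and rows downward; lengths in m; the calibration is good to about 2 mm. A picture is of the moment at which its call begins: read the wrist's pose just before it. camera_info takes no time and is no camera call.
- hand_in(): hands the job in; it is judged then, once.
The state is a dict: "time_s": time; "joints": joint angles; "joint_velocities": joint speeds; "joint_efforts": joint torques, N m; "tool_pos": TCP position; "tool_rot": TCP orientation; "wrist_force": force on the tool from outside, world axes, zero at the start; "ft_torque": the same for the moment, N m; "width": opening from 0.0 (shut) to 1.0 (fully open); "grip_force": force on a finger pad.
Only numpy, scipy, OpenCV 4.12 (cv2) and the standard library are available. Lean on these libraries where they do the work, as an engineer would, in place of code of your own. Each camera call takes 0.05 s, during which the arm holds its last target. There are 200 camera calls.

## Working session

There is one attempt and no reset: what is moved stays moved. The work goes in short steps, Python scripts to look and compute and a tool call to move; the robot and the scene stay as the last step left them, time stands still between calls to the robot, and variables do not carry over. Pictures are saved under pics/ and viewed, at most 10 in all, crops included, and the job is handed in when it is done.

Besides the shell and the picture viewer there is one more tool, called after "Request:" as a command line: name --argument value ..., lists and objects as JSON in quotes. step_arm: Moves the arm, as the interface text tells. Its arguments: {"type":"object","properties":{"moves":{"type":"array"}},"required":["moves"]}

```bash
mkdir -p pics
cat > h.py <<'E'
import numpy as np, cv2
from workcell import *
def cam(n):
    c=camera_info(n);K=np.array(c['K'],float);D=np.array(c['D'],float)
    if n=='wrist':
        s=read_state();T=np.eye(4);T[:3,:3]=s['tool_rot'];T[:3,3]=s['tool_pos']
        W=T@np.array(c['tool_from_camera']);return K,D,W[:3,:3],W[:3,3]
    R=cv2.Rodrigues(np.array(c['rvec'],float))[0];t=np.array(c['tvec'],float).ravel()
    return K,D,R.T,-R.T@t
def ray(c,uv):
    K,D,R,o=c;p=cv2.undistortPoints(np.array([[uv]],float),K,D)[0,0]
    d=R@np.array([p[0],p[1],1]);return o,d/np.linalg.norm(d)
def onz(c,uv,z):
    o,d=ray(c,uv);return o+d*(z-o[2])/d[2]
def tri(r):
    A=0;b=0
    for o,d in r:
        P=np.eye(3)-np.outer(d,d);A=A+P;b=b+P@o
    return np.linalg.solve(A,b)
def proj(c,p):
    K,D,R,o=c;return cv2.projectPoints(np.array([p],float),cv2.Rodrigues(R.T)[0],-R.T@o,K,D)[0].ravel()
def save(n,f): cv2.imwrite(f'pics/{f}.png',cv2.cvtColor(n,cv2.COLOR_RGB2BGR))
E
python3 - <<'E'
from h import *
a=grab_frame('scene');b=grab_frame('side');np.save('a.npy',a);np.save('b.npy',b)
save(cv2.resize(a,(800,600)),'s0');save(cv2.resize(b,(800,600)),'d0')
for n in('scene','side','wrist'):
    c=cam(n);print(n,c[3].round(3),c[2][:,2].round(3),c[0][0,0])
print(read_state()['tool_rot'])
E
```

```text
scene [-0.245  0.781  1.036] [ 0.56  -0.521 -0.644] 491.5376504833336
side [ 0.456 -0.913  0.706] [ 0.137  0.818 -0.559] 381.29672436635695
wrist [ 0.32  -0.57   0.385] [-0.229 -0.097 -0.969] 323.3706734607553
[[ 9.18791555e-01  3.94742611e-01 -5.90321906e-04]
 [ 3.94743023e-01 -9.18789884e-01  1.75895119e-03]
 [ 1.51951188e-04 -1.84913495e-03 -9.99998279e-01]]
```

View pics/s0.png

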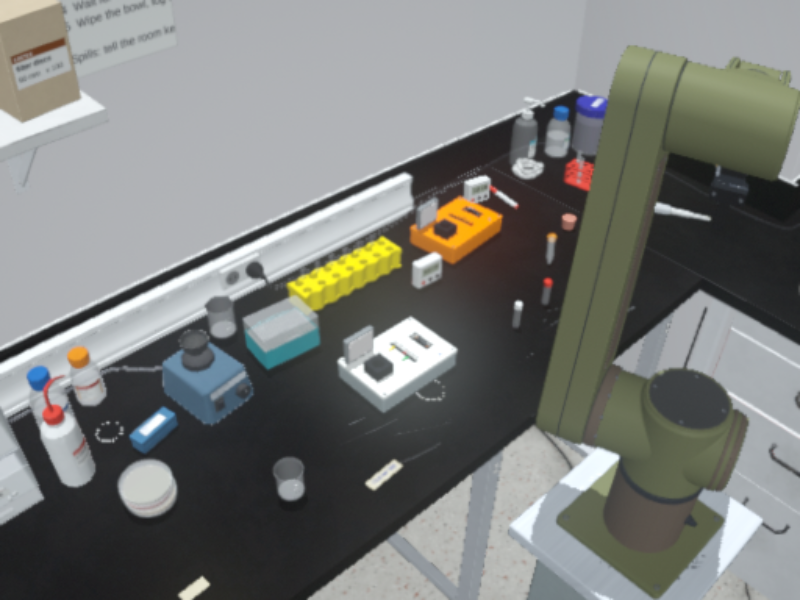

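View pics/d0.png

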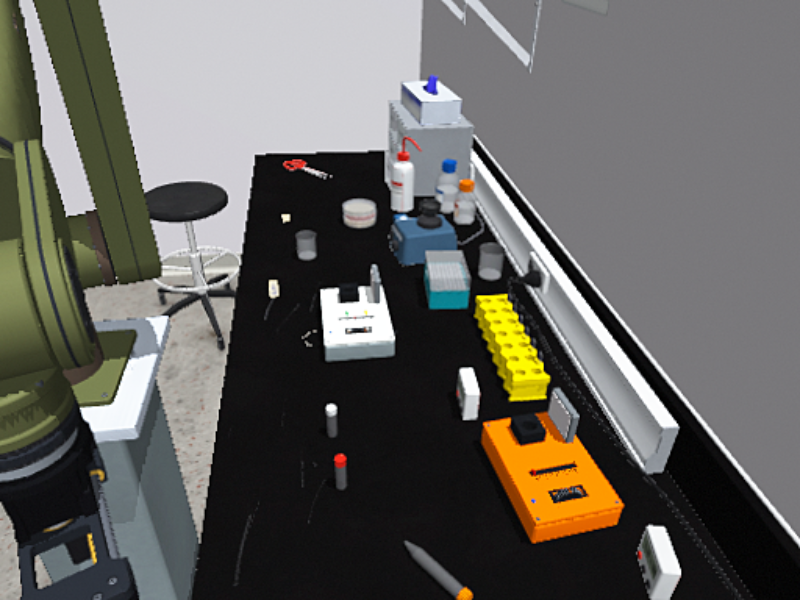

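Views (800x600): the scene view has a red cap at (547,285), a white cap at (517,306) and an orange cap at (551,237). The side view has the red cap at (340,461) and the white cap at (331,409). The white viewer is at (398,360) in scene and (357,320) in side; the orange lookalike is at (456,228) in scene. The red-capped vial and the white/grey viewer fit the description. I'll confirm this in a crop and measure.

Run:
```python
from h import *
a=np.load('a.npy');b=np.load('b.npy')
A=a[195:265,210:370];B=b[175:325,190:265]
A=cv2.resize(A,None,fx=3.5,fy=3.5,interpolation=cv2.INTER_CUBIC);B=cv2.resize(B,None,fx=3,fy=3,interpolation=cv2.INTER_CUBIC)
o=np.zeros((460,800,3),np.uint8);o[:A.shape[0],:A.shape[1]]=A;o[:B.shape[0],570:570+B.shape[1]]=B
C=cv2.resize(a[140:205,320:370],None,fx=3,fy=3);o[250:250+C.shape[0],:C.shape[1]]=C
save(o,'crop1')
r=[]
for n,im in(('scene',a),('side',b)):
    h=cv2.cvtColor(im,cv2.COLOR_RGB2HSV)
    m=(((h[...,0]<5)|(h[...,0]>174))&(h[...,1]>150)&(h[...,2]>90)).astype(np.uint8)
    k,l,s,c=cv2.connectedComponentsWithStats(m)
    print(n,[(c[i].round(1).tolist(),s[i].tolist()) for i in range(1,k) if s[i,4]>12])
    w=(h[...,1]<40)&(h[...,2]>200);w=w.astype(np.uint8)
    k,l,s,c=cv2.connectedComponentsWithStats(w)
    print([(c[i].round(1).tolist(),s[i].tolist()) for i in range(1,k) if s[i,4]>20 and c[i][0]>190 and c[i][1]>150 and c[i][0]<360])
print(tri([ray(cam('scene'),(547*.64,285*.64)),ray(cam('side'),(340*.64,461*.64))]),tri([ray(cam('scene'),(517*.64,306*.64)),ray(cam('side'),(331*.64,409*.64))]))
# well block top centre
print('well',tri([ray(cam('scene'),(379*.64,363*.64)),ray(cam('side'),(348*.64,290*.64))]))
```

```text
scene [([369.8, 111.6], [361, 102, 19, 20, 229]), ([350.4, 179.9], [348, 178, 6, 5, 27]), ([29.6, 248.5], [29, 244, 4, 11, 13]), ([33.6, 264.9], [28, 259, 12, 12, 113])]
[([272.9, 166.3], [265, 162, 17, 10, 89]), ([258.6, 227.7], [224, 203, 68, 52, 1426]), ([245.2, 303.5], [235, 295, 22, 18, 140]), ([337.3, 332.4], [326, 316, 24, 32, 279])]
side [([259.5, 96.2], [255, 88, 14, 15, 60]), ([188.2, 104.5], [181, 102, 15, 7, 62]), ([217.4, 294.4], [214, 290, 8, 10, 64])]
[([321.9, 156.6], [310, 137, 25, 39, 65]), ([346.6, 173.1], [340, 161, 12, 27, 72]), ([226.6, 204.0], [205, 183, 48, 40, 1231]), ([300.6, 250.4], [294, 235, 13, 34, 264]), ([211.7, 261.5], [209, 259, 6, 7, 33])]
[ 0.47055558 -0.32456302  0.04695738] [ 0.46452621 -0.21966605  0.05031364]
well [0.51806541 0.10742427 0.0625076 ]
```

View pics/crop1.png

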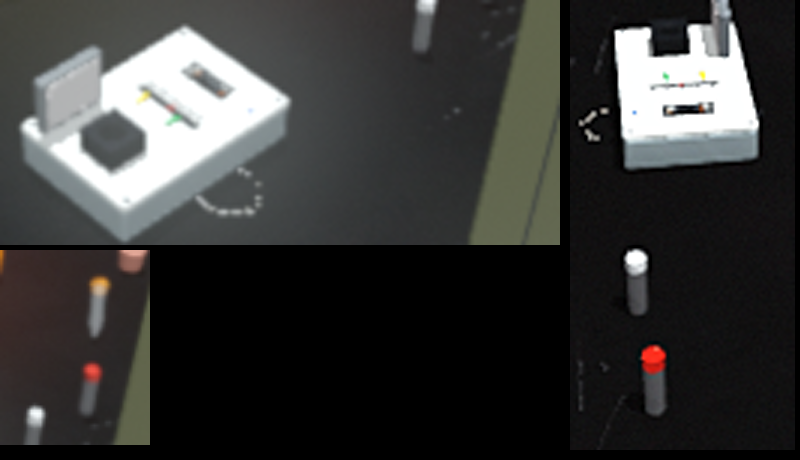

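```bash
cat >> h.py <<'E'
def go(p,yaw=None):
    "shift still to go in tool axes (mm) and turn about tool z (deg) for tool x at yaw(deg)"
    s=read_state();R=np.array(s['tool_rot']);d=R.T@(np.array(p)-s['tool_pos'])*1000
    cur=np.degrees(np.arctan2(R[1,0],R[0,0]));print('t',s['time_s'],'tool mm',d.round(2),'units',(d/25).round(3),'yaw now',round(cur,2),'turn',None if yaw is None else round(cur-yaw,2),'tilt',np.round(R[:,2],4),'F',np.round(s['wrist_force'],2))
E
python3 - <<'E'
from h import *
c=cam('scene');P=[onz(c,(x/3.5+210,y/3.5+195),.046) for x,y in((185,28),(290,100),(125,240),(23,130))]
P=np.array(P);print(P.round(4));print(P.mean(0));
for i in range(4): 
    d=P[(i+1)%4]-P[i];print(np.linalg.norm(d),np.degrees(np.arctan2(d[1],d[0])))
go([.4705,-.3245,.215],0)
E
```

```text
[[ 0.5844 -0.0383  0.046 ]
 [ 0.4563 -0.0397  0.046 ]
 [ 0.4309  0.1717  0.046 ]
 [ 0.5795  0.1519  0.046 ]]
[0.51277127 0.0613906  0.046     ]
0.12815654796632223 -179.40600693924443
0.21284864846160023 96.8413386725732
0.14990024798816348 -7.562082359427058
0.1903408856822268 -88.5225291100931
t 0.1 tool mm [ 304.18 -165.56   -1.13] units [12.167 -6.622 -0.045] yaw now 23.25 turn 23.25 tilt [-6.0e-04  1.8e-03 -1.0e+00] F [ 0.44  1.17 -0.41]
```

Request:
step_arm --moves '[[[0.936,-0.509,0,0,0,0,1],[0.936,-0.509,0,0,0,0,1],[0.936,-0.509,0,0,0,0,1],[0.936,-0.509,0,0,0,0,1],[0.936,-0.509,0,0,0,0,1],[0.936,-0.509,0,0,0,0,1],[0.936,-0.509,0,0,0,0,1],[0.936,-0.509,0,0,0,0,1],[0.936,-0.509,0,0,0,0,1],[0.936,-0.509,0,0,0,0,1],[0.936,-0.509,0,0,0,0,1],[0.936,-0.509,0,0,0,0,1],[0.936,-0.509,0,0,0,0,1],[0,0,0,0,0,0.97,1],[0,0,0,0,0,0.97,1],[0,0,0,0,0,0.97,1],[0,0,0,0,0,0.97,1],[0,0,0,0,0,0.97,1],[0,0,0,0,0,0.97,1],[0,0,0,0,0,0,1]]]'

```text
time_s: 2.6
tool_pos: [0.471, -0.3236, 0.2147]
tool_rot: [[1.0, 0.002, 0.0], [0.002, -1.0, 0.0], [0.0, -0.0, -1.0]]
wrist_force: [1.8, -0.3, -0.2]
width: 0.999
grip_force: 0.0
```

Run:
```python
from h import *
c=cam('wrist');a=grab_frame('wrist');np.save('w1.npy',a);save(a,'w1')
h=cv2.cvtColor(a,cv2.COLOR_RGB2HSV)
m=(((h[...,0]<5)|(h[...,0]>174))&(h[...,1]>150)&(h[...,2]>90)).astype(np.uint8)
k,l,s,cc=cv2.connectedComponentsWithStats(m)
for i in range(1,k):
    if s[i,4]>30: print(s[i],cc[i],onz(c,cc[i],.055))
print(c[3],read_state()['tool_pos']);print('proj top/bottom',proj(c,(.4705,-.3245,.059)),proj(c,(.4705,-.3245,0)));go([.4705,-.3245,.029],0)
```

```text
[245 172  18  15  39] [252.69230769 180.33333333] [ 0.46839461 -0.32537876  0.055     ]
[ 0.54056788 -0.3244663   0.385865  ] [ 0.47099802 -0.32383605  0.21470358]
proj top/bottom [251.85610493 179.16452438] [251.87762589 168.93801702]
t 2.65 tool mm [ -0.53   0.68 185.7 ] units [-0.021  0.027  7.428] yaw now 0.11 turn 0.11 tilt [ 1.e-04  1.e-04 -1.e+00] F [-0.91 -0.23 -0.22]
```

View pics/w1.png

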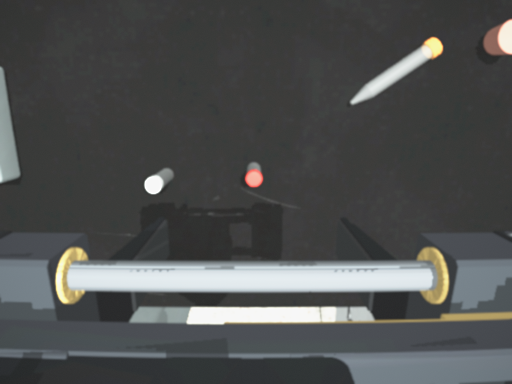

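The wrist view shows the red cap at (254,178), the white cap at (154,184) and an orange-tipped pen at (400,75). The vial is where I expected it. Going down.

Run:
```python
from h import *
c=cam('wrist');a=np.load('w1.npy').astype(int)
m=((a[...,0]-a[...,1]>70)&(a[...,0]-a[...,2]>60)).astype(np.uint8);m[:150]=0;m[200:]=0;m[:,:230]=0;m[:,280:]=0
(x,y),r=cv2.minEnclosingCircle(cv2.findNonZero(m));print(x,y,r,onz(c,(x,y),.057))
```

```text
253.5 177.7857208251953 9.134578704833984 [ 0.47153534 -0.32646178  0.057     ]
```

Request:
step_arm --moves '[[[0,0,1,0,0,0,1],[0,0,1,0,0,0,1],[0,0,1,0,0,0,1],[0,0,1,0,0,0,1],[0,0,0,0,0,0,1]]]'

```text
time_s: 3.28
tool_pos: [0.4694, -0.3234, 0.1122]
tool_rot: [[1.0, 0.001, -0.004], [0.001, -1.0, 0.003], [-0.004, -0.003, -1.0]]
wrist_force: [-0.8, 0.2, -1.0]
width: 0.999
grip_force: 0.0
```

Request:
step_arm --moves '[[[0.06,0.1,0.8,0,0,0,1],[0,0,0.8,0,0,0,1],[0,0,0.8,0,0,0,1],[0,0,0.8,0,0,0,1],[0,0,0.23,0,0,0,1],[0,0,0,0,0,0,1],[0,0,0,0,0,0,1]]]'

```text
time_s: 4.15
tool_pos: [0.4729, -0.3281, 0.0298]
tool_rot: [[1.0, -0.001, 0.001], [-0.001, -1.0, -0.001], [0.001, 0.001, -1.0]]
wrist_force: [0.8, -1.0, -0.9]
width: 1.002
grip_force: 0.0
```

```bash
python3 -c "
from h import *
go([.4715,-.3262,.029],0)"
```

```text
t 4.15 tool mm [-1.36 -1.93  0.77] units [-0.054 -0.077  0.031] yaw now -0.03 turn -0.03 tilt [ 0.0012 -0.001  -1.    ] F [ 0.81 -1.02 -0.88]
```

Request:
step_arm --moves '[[[-0.04,-0.07,0.02,0,0,0,0.5],[0,0,0,0,0,0,0.3],[0,0,0,0,0,0,0],[0,0,0,0,0,0,0],[0,0,0,0,0,0,0],[0,0,0,0,0,0,0],[0,0,0,0,0,0,0],[0,0,0,0,0,0,0]]]'

```text
time_s: 5.15
tool_pos: [0.4713, -0.3259, 0.0284]
tool_rot: [[1.0, -0.0, -0.0], [-0.0, -1.0, 0.0], [-0.0, -0.0, -1.0]]
wrist_force: [-0.5, 0.5, 0.3]
width: 0.215
grip_force: 0.0
```

Request:
step_arm --moves '[[[0,0,0,0,0,0,0],[0,0,0,0,0,0,0],[0,0,0,0,0,0,0],[0,0,0,0,0,0,0]]]'

```text
time_s: 5.65
tool_pos: [0.4713, -0.3259, 0.0284]
tool_rot: [[1.0, -0.001, 0.0], [-0.001, -1.0, 0.0], [0.0, -0.0, -1.0]]
wrist_force: [1.0, 0.5, -1.0]
width: 0.158
grip_force: 30.0
```

Request:
step_arm --moves '[[[0,0,-0.3,0,0,0,0],[0,0,-0.9,0,0,0,0],[0,0,-0.9,0,0,0,0],[0,0,-0.9,0,0,0,0],[0,-0.5,-0.9,0,0,0,0],[0,-0.96,-0.9,0,0,0,0],[0,-0.96,-0.9,0,0,0,0],[0,-0.96,-0.9,0,0,0,0],[0.1,-0.96,-0.9,0,0,0,0],[0.1,-0.96,0,0,0,0,0],[0.1,-0.96,0,0,0,0,0],[0.1,-0.96,0,0,0,0,0],[0.1,-0.96,0,0,0,0,0],[0.1,-0.96,0,0,0,0,0],[0.1,-0.96,0,0,0,0,0],[0.1,-0.96,0,0,0,0,0],[0,-0.96,0,0,0,0,0],[0,-0.96,0,0,0,0,0],[0,-0.96,0,0,0,0,0],[0,-0.96,0,0,0,0,0]]]'

```text
time_s: 8.15
tool_pos: [0.4914, 0.0474, 0.2166]
tool_rot: [[1.0, -0.0, 0.001], [-0.0, -1.0, -0.0], [0.001, 0.0, -1.0]]
wrist_force: [0.6, -0.3, -0.6]
width: 0.161
grip_force: 30.0
```

Request:
step_arm --moves '[[[0,-0.4,0,0,0,0,0],[0,0,0,0,0,0,0],[0,0,0,0,0,0,0]]]'

```text
time_s: 8.52
tool_pos: [0.4915, 0.056, 0.216]
tool_rot: [[1.0, -0.001, 0.0], [-0.001, -1.0, -0.0], [0.0, 0.0, -1.0]]
wrist_force: [-0.1, 0.2, 0.1]
width: 0.162
grip_force: 30.0
```

Run:
```python
from h import *
go([.49,.06,.22],0)
a=grab_frame('wrist');np.save('w2.npy',a);c=cam('wrist')
import pickle;pickle.dump(c,open('c2.pkl','wb'))
save(cv2.resize(a,(800,600),interpolation=cv2.INTER_CUBIC),'w2')
```

```text
t 8.525 tool mm [-1.48 -3.96 -4.01] units [-0.059 -0.159 -0.16 ] yaw now -0.06 turn -0.06 tilt [ 1.e-04 -3.e-04 -1.e+00] F [-0.08  0.2   0.09]
```

View pics/w2.png

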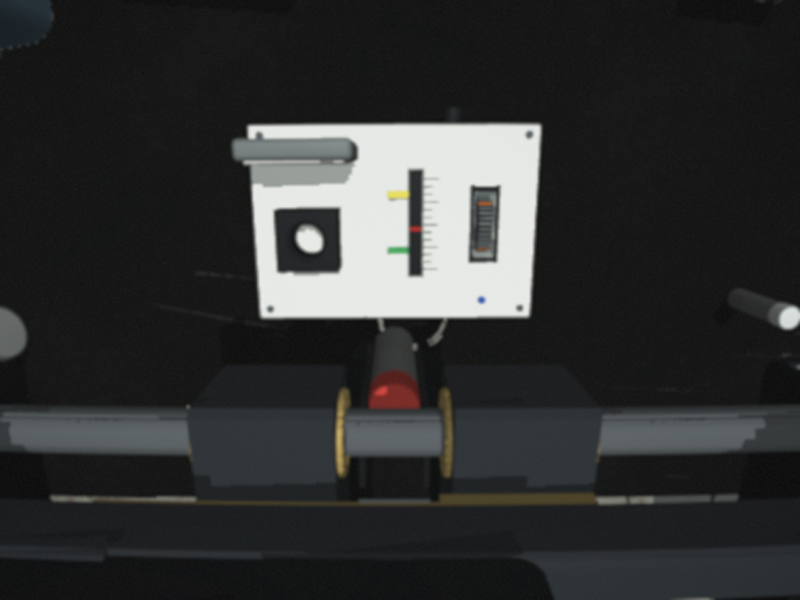

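Wrist view (800x600): the well block spans (275..341, 208..272), the pointer is at (415,229), green tab (398,250), yellow tab (398,195), slot (484,224), and the screen is behind the well. The vial hangs straight in the fingers.

Run:
```python
from h import *
import pickle;c=pickle.load(open('c2.pkl','rb'));a=np.load('w2.npy');h=cv2.cvtColor(a,cv2.COLOR_RGB2HSV);H,S,V=[h[...,i].astype(int) for i in range(3)]
def box(m,x0,x1,y0,y1):
    z=np.zeros(m.shape,np.uint8);z[y0:y1,x0:x1]=m[y0:y1,x0:x1]
    k,l,s,cc=cv2.connectedComponentsWithStats(z);i=1+s[1:,4].argmax();return (l==i).astype(np.uint8),s[i],cc[i]
def rect(m,z,n):
    r=cv2.minAreaRect(cv2.findNonZero(m));P=np.array([onz(c,p,z) for p in cv2.boxPoints(r)])
    print(n,r,P.mean(0).round(4),[round(np.linalg.norm(P[i]-P[i-1])*1000,1) for i in(0,1)],[np.degrees(np.arctan2(*(P[i]-P[i-1])[1::-1])).round(1) for i in(0,1)])
m,s,q=box(V<90,170,225,125,182);rect(m,.068,'block')
m,s,q=box(V<110,296,325,114,172);rect(m,.046,'slot')
m,s,q=box(V<90,256,276,100,182);rect(m,.046,'groove')
m,s,q=box((V>200)&(S<50),155,350,75,208);cnt=cv2.findContours(m,0,2)[0][0];hull=cv2.convexHull(cnt);ap=cv2.approxPolyDP(hull,6,True)[:,0];print('deck',ap.tolist())
for p in ap: print(onz(c,p,.046).round(4))
for n,lo,hi,z in(('green',40,90,.049),('yellow',20,38,.049)):
    m,s,q=box((H>lo)&(H<hi)&(S>80),240,264,115,170);print(n,s,q,onz(c,q,z))
m,s,q=box(((H<8)|(H>170))&(S>120),255,280,130,165);print('ptr',s,q,[onz(c,q,z).round(4) for z in(.044,.054)])
m,s,q=box((V>140),185,212,135,170);print('hole',s,q,onz(c,q,.068),onz(c,q,.046))
```

```text
block ((196.5, 153.5), (39.0, 41.0), 90.0) [0.5184 0.1098 0.068 ] [np.float64(38.9), np.float64(40.2)] [np.float64(-3.2), np.float64(-90.2)]
slot ((309.5207824707031, 142.50086975097656), (17.068523406982422, 47.66697311401367), 2.38594388961792) [ 0.5269 -0.0057  0.046 ] [np.float64(18.3), np.float64(49.8)] [np.float64(87.6), np.float64(-0.4)]
groove ((265.5, 126.5), (35.0, 7.0), 90.0) [0.5436 0.0408 0.046 ] [np.float64(35.8), np.float64(7.2)] [np.float64(0.4), np.float64(-90.0)]
deck [[344, 81], [337, 201], [168, 201], [160, 81]]
[ 0.5893 -0.0382  0.046 ]
[ 0.4634 -0.0387  0.046 ]
[0.4635 0.1473 0.046 ]
[0.5894 0.1477 0.046 ]
green [249 159  14   3  41] [255.34146341 159.97560976] [0.50921582 0.05129142 0.049     ]
yellow [248 122  15   5  70] [255.08571429 124.02857143] [0.54641173 0.05162974 0.049     ]
ptr [263 144   6   5  26] [265.5        146.30769231] [array([0.523 , 0.0405, 0.044 ]), array([0.5241, 0.0409, 0.054 ])]
hole [190 145  17  17 218] [197.7706422  152.97706422] [0.51918331 0.10850854 0.068     ] [0.51629557 0.112201   0.046     ]
```

Request:
step_arm --moves '[[[0.36,-0.71,0,0,0,0,0],[0.36,-0.71,0,0,0,0,0],[0.36,-0.71,0.6,0,0,0,0],[0,0,0.9,0,0,0,0],[0,0,0.9,0,0,0,0],[0,0,0.9,0,0,0,0],[0,0,0.7,0,0,0,0],[0,0,0,0,0,0,0],[0,0,0,0,0,0,0]]]'

```text
time_s: 9.7
tool_pos: [0.5192, 0.1101, 0.1167]
tool_rot: [[1.0, -0.0, 0.001], [-0.0, -1.0, 0.0], [0.001, -0.0, -1.0]]
wrist_force: [0.9, -0.2, 0.1]
width: 0.159
grip_force: 30.0
```

Run:
```python
from h import *
go([.5185,.1095,.0745],0)
A=grab_frame('scene')[185:265,200:310];B=grab_frame('side')[140:235,190:270]
B2=cv2.resize(B,None,fx=4,fy=4,interpolation=cv2.INTER_CUBIC);A2=cv2.resize(A,None,fx=4,fy=4,interpolation=cv2.INTER_CUBIC)
o=np.zeros((380,780,3),np.uint8);o[:320,:440]=A2;o[:380,445:765]=B2;save(o,'p3')
```

```text
t 9.7 tool mm [-0.74  0.64 42.22] units [-0.029  0.025  1.689] yaw now -0.02 turn -0.02 tilt [ 1.3e-03  1.0e-04 -1.0e+00] F [ 0.92 -0.19  0.1 ]
```

View pics/p3.png

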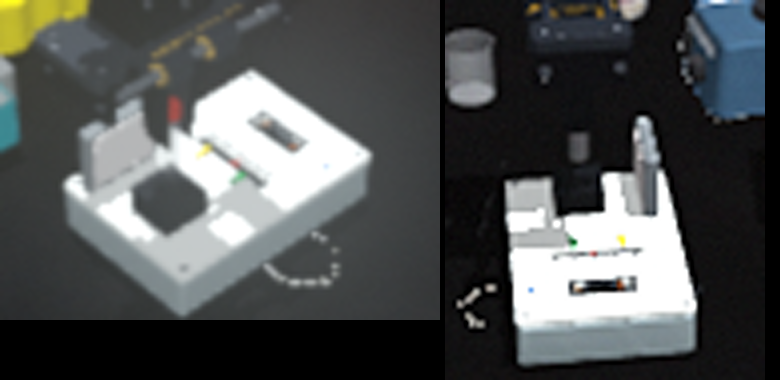

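The vial is 20 mm above the block, and centred on it in the side view (column 578). In scene the vial is at column 175 and the block at about 170. A projection will show whether that offset is just perspective.

Run:
```python
from h import *
p=read_state()['tool_pos'];print(p)
for n,o,k,q in(('scene',(200,185),4,0),('side',(190,140),4,445)):
    c=cam(n)
    for P in([.5185,.1095,.068],[p[0],p[1],p[2]-.028],[p[0],p[1],p[2]+.027]):
        print(n,(proj(c,P)-o)*k+[q,0])
```

```text
[0.51940909 0.11000813 0.11721864]
scene [165.42832546 182.79482217]
scene [163.86683062 160.69627208]
scene [163.38573635 102.15232902]
side [573.87663731 176.6488936 ]
side [574.22040139 153.13654015]
side [572.16817766  91.0343715 ]
```

Run:
```python
from h import *
a=grab_frame('scene');c=cam('scene');h=cv2.cvtColor(a,cv2.COLOR_RGB2HSV).astype(int)
sub=np.zeros(h.shape[:2],bool);sub[200:225,236:252]=1
m=sub&((h[...,0]<8)|(h[...,0]>172))&(h[...,1]>100)
ys,xs=np.nonzero(m);print('cap',xs.mean(),ys.mean(),xs.min(),xs.max(),ys.min(),ys.max())
p=read_state()['tool_pos'];print('exp cap',proj(c,[p[0],p[1],p[2]+.024]))
A=cv2.resize(a[200:260,220:270],(500,600),interpolation=cv2.INTER_CUBIC);save(A,'p4')
for q in([-.02,-.02],[-.02,.02],[.02,.02],[.02,-.02]): print((proj(c,[.5185+q[0],.1095+q[1],.068])-[220,200])*10)
```

```text
cap 243.0 211.8125 242 244 209 214
exp cap [240.88790411 211.38244223]
[312.61002121 310.55857379]
[207.64077441 376.33080997]
[114.68367093 303.3768936 ]
[219.33156716 239.6873311 ]
```

View pics/p4.png

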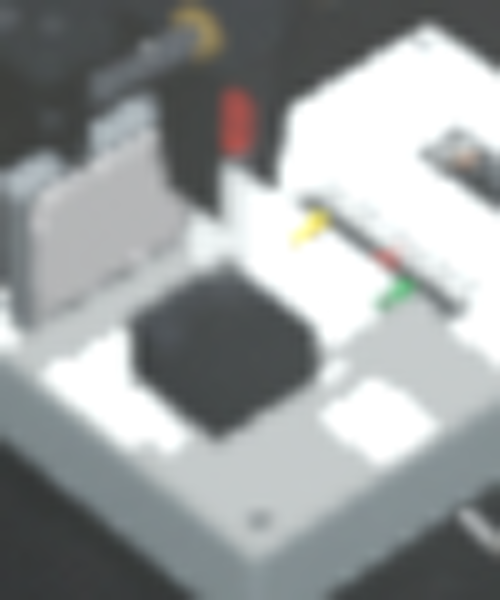

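The left part of the cap is hidden by the finger. Allowing for that, the vial and block share the same ~1.1 px calibration offset, so they are aligned. Lowering.

Request:
step_arm --moves '[[[-0.03,0.02,0.4,0,0,0,0],[0,0,0.3,0,0,0,0],[0,0,0.15,0,0,0,0],[0,0,0.1,0,0,0,0],[0,0,0.1,0,0,0,0],[0,0,0,0,0,0,0]]]'

```text
time_s: 10.6
tool_pos: [0.5176, 0.1094, 0.0895]
tool_rot: [[1.0, -0.0, -0.0], [-0.0, -1.0, 0.0], [-0.0, -0.0, -1.0]]
wrist_force: [0.3, 0.4, -0.1]
width: 0.16
grip_force: 30.0
```

Request:
step_arm --moves '[[[0,0,0.12,0,0,0,0],[0,0,0.12,0,0,0,0],[0,0,0.12,0,0,0,0],[0,0,0.08,0,0,0,0],[0,0,0.04,0,0,0,0],[0,0,0,0,0,0,0]]]'

```text
time_s: 11.35
tool_pos: [0.5176, 0.1094, 0.0775]
tool_rot: [[1.0, -0.001, -0.0], [-0.001, -1.0, 0.0], [-0.0, -0.0, -1.0]]
wrist_force: [1.0, 0.5, -0.6]
width: 0.163
grip_force: 30.0
```

Request:
step_arm --moves '[[[0,0,0.03,0,0,0,0],[0,0,0.03,0,0,0,0],[0,0,0,0,0,0,0]]]'

```text
time_s: 11.72
tool_pos: [0.5178, 0.1094, 0.0762]
tool_rot: [[1.0, -0.001, 0.0], [-0.001, -1.0, 0.0], [0.0, -0.0, -1.0]]
wrist_force: [0.8, 1.2, 0.2]
width: 0.156
grip_force: 30.0
```

Request:
step_arm --moves '[[[0,0,0.03,0,0,0,0],[0,0,0.02,0,0,0,0],[0,0,0,0,0,0,0]]]'

```text
time_s: 12.1
tool_pos: [0.5177, 0.1094, 0.0749]
tool_rot: [[1.0, -0.0, -0.0], [-0.0, -1.0, 0.0], [-0.0, -0.0, -1.0]]
wrist_force: [0.1, 0.7, 0.2]
width: 0.16
grip_force: 30.0
```

Request:
step_arm --moves '[[[0,0,0,0,0,0,0.3],[0,0,0,0,0,0,0.4],[0,0,0,0,0,0,0.5],[0,0,0,0,0,0,0.5],[0,0,-0.3,0,0,0,0.5],[0,0,-0.9,0,0,0,0.5],[0,0,-0.9,0,0,0,0.5],[0,0,-0.9,0,0,0,0.3],[0,0,0,0,0,0,0]]]'

```text
time_s: 13.22
tool_pos: [0.5194, 0.1095, 0.1527]
tool_rot: [[1.0, -0.0, 0.005], [-0.0, -1.0, 0.001], [0.005, -0.001, -1.0]]
wrist_force: [-0.6, 0.3, 0.0]
width: 0.347
grip_force: 0.0
```

Run:
```python
from h import *
go([.527,-.0057,.09],0)
A=grab_frame('scene')[190:260,200:310];B=grab_frame('side')[140:235,190:270]
B2=cv2.resize(B,None,fx=4,fy=4,interpolation=cv2.INTER_CUBIC);A2=cv2.resize(A,None,fx=4,fy=4,interpolation=cv2.INTER_CUBIC)
o=np.zeros((380,780,3),np.uint8);o[:280,:440]=A2;o[:380,445:765]=B2;save(o,'p5')
```

```text
t 13.225 tool mm [  7.3  115.25  62.66] units [0.292 4.61  2.506] yaw now -0.03 turn -0.03 tilt [ 5.2e-03  5.0e-04 -1.0e+00] F [-0.62  0.27  0.01]
```

View pics/p5.png

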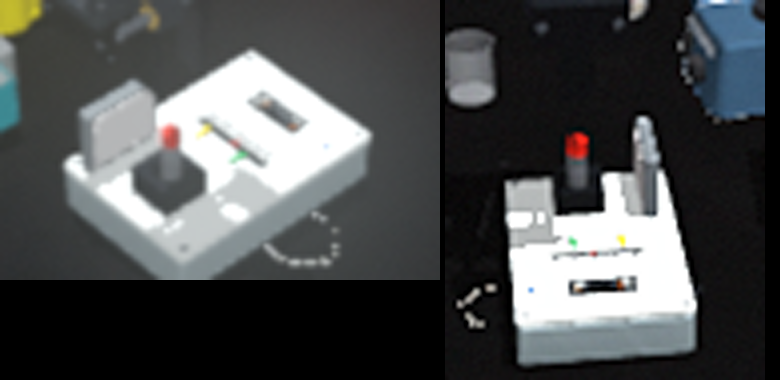

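The red vial stands upright in the well: scene (170,150), side (576,160). Moving the closed fingers over the wheel.

Request:
step_arm --moves '[[[0.2,0.92,0,0,0,0,0],[0.2,0.92,0,0,0,0,0],[0.22,0.92,0,0,0,0,0],[0,0.92,0.6,0,0,0,0],[0,0.92,0.9,0,0,0,0],[0,0,0.9,0,0,0,0],[0,0,0.9,0,0,0,0],[0,0,0.2,0,0,0,0],[0,0,0,0,0,0,0],[0,0,0,0,0,0,0]]]'

```text
time_s: 14.58
tool_pos: [0.5339, -0.0056, 0.0633]
tool_rot: [[1.0, -0.0, 0.002], [-0.0, -1.0, -0.0], [0.002, 0.0, -1.0]]
wrist_force: [-1.4, 0.1, -0.7]
width: 0.009
grip_force: 0.0
```

```bash
cat >> h.py <<'E'
def force(n=6):
    F=[];P=[]
    for _ in range(n):
        grab_frame('side');s=read_state();F.append(s['wrist_force']);P.append(s['tool_pos'])
    print('t',s['time_s'],'F',np.mean(F,0).round(2),'sd',np.std(F,0).round(2),'pos',np.mean(P,0).round(5),'w',s['width'])
E
python3 -c "
from h import *
force();go([.535,-.0057,.06],0)"
```

```text
t 14.875 F [-0.15 -0.08  0.32] sd [0.32 0.38 0.61] pos [ 0.53375 -0.00566  0.06327] w 0.008690530163318503
t 14.875 tool mm [1.51 0.02 2.93] units [0.06  0.001 0.117] yaw now -0.03 turn -0.03 tilt [ 9.e-04 -1.e-04 -1.e+00] F [ 0.07 -0.65 -0.46]
```

Request:
step_arm --moves '[[[0,0,0.1,0,0,0,0],[0,0,0.06,0,0,0,0],[0,0,0.03,0,0,0,0],[0,0,0,0,0,0,0]]]'

```text
time_s: 15.38
tool_pos: [0.533, -0.0057, 0.0575]
tool_rot: [[1.0, -0.001, -0.0], [-0.001, -1.0, 0.0], [-0.0, -0.0, -1.0]]
wrist_force: [0.3, 0.0, -0.6]
width: 0.005
grip_force: 0.0
```

Request:
step_arm --moves '[[[0,0,0.03,0,0,0,0],[0,0,0,0,0,0,0]]]'

```text
time_s: 15.62
tool_pos: [0.5331, -0.0057, 0.0568]
tool_rot: [[1.0, -0.001, -0.0], [-0.001, -1.0, 0.0], [-0.0, -0.0, -1.0]]
wrist_force: [0.2, -0.1, 0.2]
width: 0.009
grip_force: 0.0
```

Request:
step_arm --moves '[[[0,0,0.03,0,0,0,0],[0,0,0,0,0,0,0]]]'

```text
time_s: 15.88
tool_pos: [0.5331, -0.0057, 0.0561]
tool_rot: [[1.0, -0.0, -0.0], [-0.0, -1.0, -0.0], [-0.0, 0.0, -1.0]]
wrist_force: [-0.3, -1.0, -0.2]
width: 0.0
grip_force: 0.0
```

Request:
step_arm --moves '[[[0,0,0.03,0,0,0,0],[0,0,0,0,0,0,0]]]'

```text
time_s: 16.12
tool_pos: [0.5331, -0.0057, 0.0553]
tool_rot: [[1.0, -0.001, -0.0], [-0.001, -1.0, 0.0], [-0.0, -0.0, -1.0]]
wrist_force: [-0.2, 0.4, -0.2]
width: 0.005
grip_force: 0.0
```

Request:
step_arm --moves '[[[0,0,0.03,0,0,0,0],[0,0,0,0,0,0,0]]]'

```text
time_s: 16.38
tool_pos: [0.5331, -0.0057, 0.0546]
tool_rot: [[1.0, -0.001, -0.0], [-0.001, -1.0, 0.0], [-0.0, -0.0, -1.0]]
wrist_force: [-0.3, -0.0, -0.2]
width: 0.008
grip_force: 0.0
```

```bash
python3 -c "
from h import *
force(4)"
```

```text
t 16.575 F [-0.15 -0.09  0.13] sd [0.45 0.36 0.53] pos [ 0.53316 -0.00566  0.05464] w 0.003724197222693973
```

Request:
step_arm --moves '[[[0,0,0.03,0,0,0,0],[0,0,0,0,0,0,0]]]'

```text
time_s: 16.82
tool_pos: [0.5331, -0.0057, 0.0538]
tool_rot: [[1.0, -0.0, -0.0], [-0.0, -1.0, 0.0], [-0.0, -0.0, -1.0]]
wrist_force: [-0.2, 0.3, -0.1]
width: 0.003
grip_force: 0.0
```

Request:
step_arm --moves '[[[0,0,0.02,0,0,0,0],[0,0,0,0,0,0,0]]]'

```text
time_s: 17.08
tool_pos: [0.5331, -0.0057, 0.0533]
tool_rot: [[1.0, -0.001, -0.0], [-0.001, -1.0, 0.0], [-0.0, -0.0, -1.0]]
wrist_force: [0.7, -1.1, -0.7]
width: 0.005
grip_force: 0.0
```

```bash
python3 -c "
from h import *
force(4)"
```

```text
t 17.275 F [-0.12 -0.17 -0.05] sd [0.23 0.24 0.45] pos [ 0.53316 -0.00567  0.0534 ] w 0.004068298062072419
```

Request:
step_arm --moves '[[[0,0,0.03,0,0,0,0],[0,0,0,0,0,0,0]]]'

```text
time_s: 17.52
tool_pos: [0.5331, -0.0057, 0.0526]
tool_rot: [[1.0, -0.001, -0.0], [-0.001, -1.0, 0.0], [-0.0, -0.0, -1.0]]
wrist_force: [0.0, -0.4, -0.7]
width: 0.004
grip_force: 0.0
```

Request:
step_arm --moves '[[[0,0,0.02,0,0,0,0],[0,0,0,0,0,0,0]]]'

```text
time_s: 17.77
tool_pos: [0.5331, -0.0056, 0.0521]
tool_rot: [[1.0, -0.001, -0.0], [-0.001, -1.0, 0.0], [-0.0, -0.0, -1.0]]
wrist_force: [0.6, -0.1, -0.1]
width: 0.003
grip_force: 0.0
```

```bash
python3 -c "
from h import *
force(4)"
```

```text
t 17.975 F [ 0.29 -0.51 -0.03] sd [0.65 0.5  0.51] pos [ 0.53316 -0.00567  0.05216] w 0.003886162488534411
```

Request:
step_arm --moves '[[[0,0,0.02,0,0,0,0],[0,0,0,0,0,0,0]]]'

```text
time_s: 18.23
tool_pos: [0.5331, -0.0057, 0.0516]
tool_rot: [[1.0, -0.0, -0.0], [-0.0, -1.0, 0.0], [-0.0, -0.0, -1.0]]
wrist_force: [0.5, -0.4, -0.2]
width: 0.007
grip_force: 0.0
```

Request:
step_arm --moves '[[[0,0,0.02,0,0,0,0],[0,0,0,0,0,0,0]]]'

```text
time_s: 18.48
tool_pos: [0.5332, -0.0057, 0.0513]
tool_rot: [[1.0, -0.001, 0.0], [-0.001, -1.0, 0.0], [0.0, -0.0, -1.0]]
wrist_force: [0.0, 0.1, 0.9]
width: 0.006
grip_force: 0.3
```

```bash
python3 -c "
from h import *
force(4)"
```

```text
t 18.675 F [-0.37  0.58  0.39] sd [0.25 0.65 0.38] pos [ 0.53322 -0.00568  0.05126] w 0.003646993232781381
```

Request:
step_arm --moves '[[[0,0,0.02,0,0,0,0],[0,0,0,0,0,0,0]]]'

```text
time_s: 18.92
tool_pos: [0.5333, -0.0057, 0.0509]
tool_rot: [[1.0, -0.001, 0.0], [-0.001, -1.0, 0.0], [0.0, -0.0, -1.0]]
wrist_force: [-0.7, -0.3, 2.1]
width: 0.004
grip_force: 1.2
```

```bash
python3 -c "
from h import *
force(4)"
```

```text
t 19.125 F [-0.96  0.48  2.36] sd [0.66 0.6  0.14] pos [ 0.53323 -0.00568  0.05081] w 0.002120942175863822
```

Request:
step_arm --moves '[[[0,0,0.025,0,0,0,0],[0,0,0,0,0,0,0],[-0.06,0,0,0,0,0,0],[-0.06,0,0,0,0,0,0],[-0.06,0,0,0,0,0,0],[-0.06,0,0,0,0,0,0]]]'

```text
time_s: 19.88
tool_pos: [0.5274, -0.0057, 0.0503]
tool_rot: [[1.0, -0.001, 0.001], [-0.001, -1.0, -0.0], [0.001, 0.0, -1.0]]
wrist_force: [1.6, 0.1, 4.7]
width: 0.006
grip_force: 2.1
```

```bash
cat >> h.py <<'E'
def ptr():
    a=grab_frame('side');c=cam('side');np.save('last.npy',a);h=cv2.cvtColor(a,cv2.COLOR_RGB2HSV).astype(int);H,S,V=[h[...,i] for i in range(3)]
    a2=np.zeros(H.shape,bool);a2[190:212,212:245]=1
    for n,m in(('red',((H<9)|(H>170))&(S>90)),('green',(H>40)&(H<90)&(S>80)),('yellow',(H>20)&(H<38)&(S>80))):
        m=m&a2
        if m.any():
            ys,xs=np.nonzero(m);w=S[m];q=(np.average(xs,weights=w),np.average(ys,weights=w));print(n,len(xs),np.round(q,2),onz(c,q,.049).round(4))
E
python3 -c "
from h import *
force(3);ptr()"
```

```text
t 20.025 F [ 1.38 -0.22  5.04] sd [0.93 0.32 0.38] pos [ 0.52722 -0.0057   0.05024] w 0.0031050301477151083
```

Request:
step_arm --moves '[[[-0.06,0,0,0,0,0,0],[-0.06,0,0,0,0,0,0],[-0.06,0,0,0,0,0,0],[-0.06,0,0,0,0,0,0],[-0.06,0,0,0,0,0,0],[0,0,0,0,0,0,0]]]'

```text
time_s: 20.82
tool_pos: [0.5195, -0.0057, 0.0501]
tool_rot: [[1.0, -0.001, -0.0], [-0.001, -1.0, -0.0], [-0.0, 0.0, -1.0]]
wrist_force: [1.5, 0.4, 4.9]
width: 0.009
grip_force: 2.6
```

Run:
```python
from h import *
force(2)
c=cam('scene');a=grab_frame('scene');h=cv2.cvtColor(a,cv2.COLOR_RGB2HSV).astype(int);H,S,V=[h[...,i] for i in range(3)]
B=np.zeros(H.shape,bool);B[205:245,245:275]=1
for n,f in(('now',a),('start',np.load('a.npy'))):
  h=cv2.cvtColor(f,cv2.COLOR_RGB2HSV).astype(int);H,S,V=[h[...,i] for i in range(3)]
  for k,m in(('red',((H<9)|(H>170))&(S>70)),('green',(H>40)&(H<90)&(S>70)),('yellow',(H>20)&(H<38)&(S>70))):
    m=m&B
    if m.any():
        ys,xs=np.nonzero(m);w=S[m];q=(np.average(xs,weights=w),np.average(ys,weights=w));print(n,k,len(xs),np.round(q,2),onz(c,q,.049).round(4))
```

```text
t 20.925 F [ 1.58 -0.1   5.51] sd [0.63 0.49 0.69] pos [ 0.51947 -0.0057   0.05007] w 0.0031706896192704804
now red 1 [260. 227.] [0.5086 0.0453 0.049 ]
now green 3 [259.64 228.67] [0.5041 0.0509 0.049 ]
now yellow 5 [251.19 221.79] [0.5426 0.0492 0.049 ]
start green 3 [260.01 228.28] [0.5046 0.049  0.049 ]
start yellow 5 [251.16 221.81] [0.5426 0.0493 0.049 ]
```

Request:
step_arm --moves '[[[0,0,-0.2,0,0,0,0],[0.3,0,0,0,0,0,0],[0.3,0,0,0,0,0,0],[0,0,0.1,0,0,0,0],[0,0,0.05,0,0,0,0],[0,0,0.03,0,0,0,0],[0,0,0.02,0,0,0,0],[0,0,0,0,0,0,0]]]'

```text
time_s: 21.98
tool_pos: [0.5347, -0.0056, 0.0504]
tool_rot: [[1.0, -0.0, 0.0], [-0.0, -1.0, 0.0], [0.0, -0.0, -1.0]]
wrist_force: [-2.0, 1.0, 4.1]
width: 0.003
grip_force: 2.0
```

```bash
python3 -c "
from h import *
force(3)"
```

```text
t 22.125 F [-2.04  0.04  3.75] sd [0.36 0.19 0.1 ] pos [ 0.53475 -0.00565  0.05036] w 0.0027961163379116812
```

Request:
step_arm --moves '[[[-0.06,0,0,0,0,0,0],[-0.06,0,0,0,0,0,0],[-0.06,0,0,0,0,0,0],[-0.06,0,0,0,0,0,0],[-0.06,0,0,0,0,0,0],[-0.06,0,0,0,0,0,0],[-0.06,0,0,0,0,0,0],[0,0,0,0,0,0,0],[0,0,-0.2,0,0,0,0],[0,0,-0.8,0,0,0,0],[0,0,-1,0,0,0,0],[-0.6,-0.8,-1,0,0,0,0],[-0.6,-0.8,-0.8,0,0,0,0],[0,0,0,0,0,0,0],[0,0,0,0,0,0,0]]]'

```text
time_s: 24.0
tool_pos: [0.4934, 0.034, 0.1437]
tool_rot: [[1.0, -0.0, -0.002], [-0.0, -1.0, -0.0], [-0.002, 0.0, -1.0]]
wrist_force: [-0.9, -1.1, 0.3]
width: 0.003
grip_force: 0.0
```

```bash
cat >> h.py <<'E'
def look(f):
    c=cam('wrist');a=grab_frame('wrist');h=cv2.cvtColor(a,cv2.COLOR_RGB2HSV).astype(int);H,S,V=[h[...,i] for i in range(3)]
    print(read_state()['tool_pos'])
    u,v=proj(c,[.53,.045,.046]).astype(int);B=np.zeros(H.shape,bool);B[v-45:v+45,u-18:u+18]=1
    for k,m,z in(('red',((H<9)|(H>170))&(S>100),.05),('green',(H>40)&(H<90)&(S>80),.049),('yellow',(H>20)&(H<38)&(S>80),.049)):
        m=m&B
        if m.any():
            ys,xs=np.nonzero(m);w=S[m];q=(np.average(xs,weights=w),np.average(ys,weights=w));print(k,len(xs),ys.min(),ys.max(),np.round(q,2),onz(c,q,z).round(4))
    A=a[v-70:v+70,u-100:u+70];save(cv2.resize(A,None,fx=4,fy=4,interpolation=cv2.INTER_CUBIC),f)
E
python3 -c "
from h import *
look('w6')"
```

```text
[0.49340016 0.03390764 0.14347444]
red 51 171 176 [242.86 173.79] [0.5105 0.0406 0.05  ]
green 77 173 177 [229.15 174.88] [0.5094 0.0521 0.049 ]
yellow 105 128 176 [228.38 130.59] [0.546  0.0521 0.049 ]
```

View pics/w6.png

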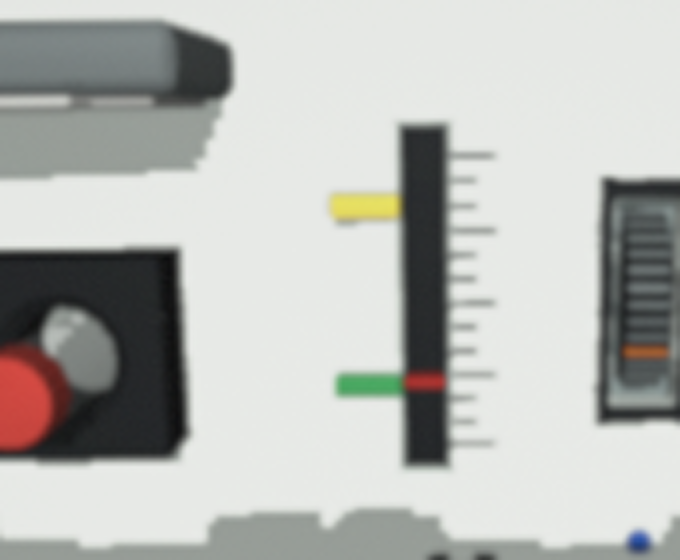

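The pointer is nearly level with the green tab: red at (425,381), green at (370,384). The pointer's unknown height causes parallax, so I'll look again from straight above.

Request:
step_arm --moves '[[[-0.9,0.2,0,0,0,0,0],[-0.9,0.2,0,0,0,0,0],[-0.3,0,0,0,0,0,0],[0,0,0,0,0,0,0],[0,0,0,0,0,0,0]]]'

```text
time_s: 24.68
tool_pos: [0.4422, 0.0243, 0.145]
tool_rot: [[1.0, -0.001, 0.0], [-0.001, -1.0, 0.0], [0.0, -0.0, -1.0]]
wrist_force: [0.0, -0.5, 0.5]
width: 0.0
grip_force: 0.0
```

```bash
python3 -c "
from h import *
look('w7')"
```

```text
[0.44222653 0.02435776 0.1450587 ]
red 49 110 114 [230.54 112.08] [0.5097 0.0405 0.05  ]
green 82 111 115 [215.87 112.82] [0.5091 0.0523 0.049 ]
yellow 122 61 67 [214.66  64.1 ] [0.5463 0.0524 0.049 ]
```

View pics/w7.png

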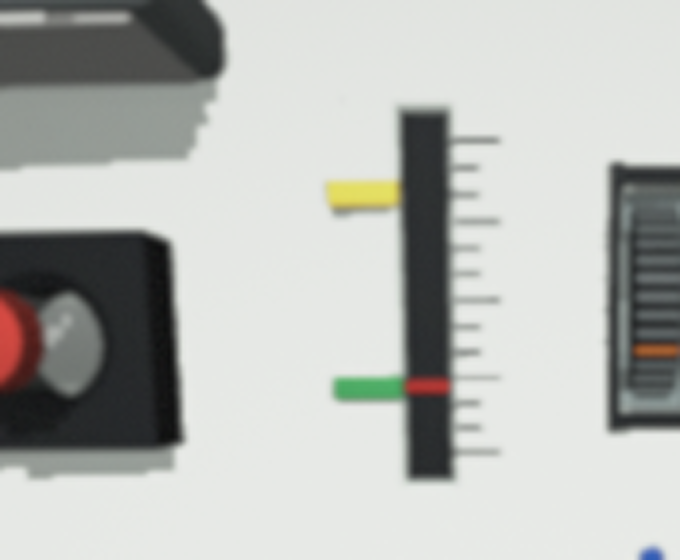

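From straight above, red (427,386) lies within the green tab's width (row 388), about 0.5 mm off centre. The vial stands in the well and the arm is clear of everything.

```bash
python3 -c "
from workcell import *
print(hand_in())"
```

```text
the job is handed in; nothing more can be done
None
```

The job is handed in: the red-capped vial stands released in the well, and the pointer is about 0.5 mm off the green tab's centre, with the blade inside its width. The highest force I read on the wheel was about 5.5 N, against the 10 N limit.

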